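Pack the neutral leather-care kit

TASK

Pack the neutral leather-care kit: put the white-capped bottle, the white-lidded jar and the light wooden brush each into the compartment of the blue kit box that is cut to fit it, bottle and jar standing and the brush bristles down. The jar is at the back of the cardboard stock tray behind the red-capped solvent bottle, so before taking the jar, lift the solvent bottle out, without tipping it over, and stand it on the yellow spill tray. Leave the black-capped bottle, the black-lidded jar and the dark brush where they are.

Things in the scene. Friction and masses are not known exactly. Their poses are not given: they have to be found in the camera images.
- kit_box: Dark blue open box, fixed: 180 (x) x 158 (y) x 28 mm high, floor 3 mm up, light grey insert 26 mm high. Origin: centre of underside; x away from the robot at yaw 0, y left. Compartments, mm: BRUSH along the near side, centre (-53, 0), 66 (x) by 150 (y); JAR far right, centre (43, -33), 86 by 84; BOTTLE far left, centre (30, 44), 60 by 62 (too small for the jar).
- stock_tray: Brown cardboard open tray, fixed: 150 (x) x 130 (y) mm, walls 26 mm high, 4 mm thick, floor about 4 mm up. Origin: centre of underside; x away from the robot at yaw 0. The solvent bottle stands in its near half (x about -25 mm), the white-lidded jar close behind it (x about +32 mm, 4 mm gap): no room for a gripper over the jar while the bottle is there.
- spill_tray: Yellow sheet-metal tray, fixed: 190 (x) x 140 (y) mm, rim 16 mm high, 3 mm thick, floor about 3 mm up. Origin: centre of underside; x away from the robot at yaw 0. A steel plunger can (66 mm across, 96 mm high, brass pan on top) is fixed on its far half at (52, 0) mm; the near half, about (-42, 0) mm, is free.
- solvent_bottle: White plastic bottle with a RED cap and orange label: 44 mm across and straight-sided up to 118 mm, then a shoulder, cap 36 mm across, 150 mm high in all, about 0.17 kg. Origin: centre of its underside, z up.
- white_jar: Amber jar with a WHITE lid and cream label: straight-sided cylinder 62 mm across, 66 mm high, about 0.18 kg. Origin: centre of its underside, z up.
- white_bottle: White plastic bottle with a WHITE cap and cream label, the same shape and size as the solvent bottle. Origin: centre of its underside, z up. Stands on the bench.
- light_brush: Shoe brush with a LIGHT wooden back and cream bristles, lying bristles down: 120 mm (x) x 46 mm (y) x 60 mm high; the wooden back is the top 26 mm, the bristles (112 x 40 mm, stiff) are below. About 0.14 kg. Origin: centre of its underside; x along its length, z up. Lies on the bench.
- black_bottle: Look-alike to leave: bottle of the same shape and size with a BLACK cap and black label. Origin: centre of its underside.
- black_jar: Look-alike to leave: jar of the same shape and size with a BLACK lid and black label. Origin: centre of its underside.
- dark_brush: Look-alike to leave: brush of the same shape and size with a DARK brown back and black bristles. Origin: centre of its underside, x along its length.
Mind the look-alikes: they are no part of the job. Leave any turquoise look-alike of the white_jar alone.

How it is judged:
By the outcome, as a careful person would: the job done as asked, in the order asked, and still so for the second after the job is handed in, with the robot touching nothing.
It also fails if it takes over 120 s, if anything falls off the work surface, if the arm or the gripper's body presses on something with over 40 N, if the wrist force passes 120 N, or if a joint passes its speed limit or range.

ROBOT

A 6-joint arm with a two-finger parallel gripper is mounted at the origin on the work surface. World frame = base frame: x ahead of the robot, y to its left, z up, the work surface at z = 0. Lengths are in m, angles in rad, forces in N, time in s.
With the tool pointing down it reaches from about 0.3 to 0.825 m from the base axis. Payload 5.4 kg.
Tool frame: the origin (TCP) lies at the very end of the fingers, on their centre line; the grasp point (between the pads) lies 19 mm behind it (ctrl.grip_point_offset is the distance from the TCP to the grasp point, in m); z points along the fingers, y is the line along which they close (so a half turn about z gives the same grasp; the last joint's range is limited). The gripper opens to 92 mm and grips with 3 to 60 N. Pads are 20 mm wide; open, the fingers measure 128 mm over their backs; the gripper's body (75 mm by 189 mm) begins 69 mm behind the grasp point.
Start: joints at [-1.518, 0.158, 1.597, -0, 1.386, -0.21], TCP at [0.149, -0.555, 0.215] pointing down, gripper open.
Joint ranges: [-2.91, 2.91], [-0.94, 2.29], [0.18, 2.7], [-1.29, 4.43], [0.17, 2.64], [-3, 3]. Speed limits (rad/s): [2.57, 2.57, 3.14, 3.14, 3.14, 3.14].

INTERFACE

Orientations are given as [roll, pitch, yaw] about the fixed x, y, z axes, in that order (R = Rz(yaw) Ry(pitch) Rx(roll)).
In Python, from plant import ctrl gives the robot as it stands.
- The arm moves only by the shell command python3 -m jog 'ROWS' [OPENING]. ROWS is JSON, a list of rows, each an object of numbers: "x", "y", "z": the shift along the tool's x, y, z in m; "ax", "ay", "az": the turn, a rotation vector about the tool's x, y, z in degrees. In form: [{"x": .., "y": .., "z": .., "ax": .., "ay": .., "az": ..}, ...]. A call has 1 to 12 rows; each row is the pose to reach, as a shift and turn from the pose commanded when the call began, along the tool's axes at that moment; what a row does not reach only later rows make up. A row lasts 1/12 s, in which the tool goes at most 41.7 mm and 7.16 degrees, less where a joint would pass 70% of its speed; a pose out of reach is approached as far as the arm can. A call with a gripper value outside its range is refused whole. OPENING is the closure, from -1 (fully open) to 1 (shut), set as the call begins (- or left out, the last holds). The fingers move at their own pace and stop on an object; the grip force is fixed at half the most. Time passes only in rows, so rows that repeat a pose let the fingers close. It gives the time, the measured TCP pose, the force, the opening and the grip force at its end, in the units of the state.
- ctrl.get_state(): the state, without advancing time (a new reading comes with each control period).
- ctrl.grab_frame(name): name is "scene" or "side" or "wrist"; returns a dict with "image" (400x640x3 uint8, red, green, blue), "z_map" (400x640 float32, m along the optical axis (not along the pixel's ray), 0 where there is no reading), "mtx" (3x3 intrinsics, pixels), "view" (4x4, takes a point from world to camera coordinates). Camera axes: x right, y up, looking along -z (the intrinsics and any distortion apply to the point x, -y, -z); pixel columns grow to the right and rows downward; lengths in m; the calibration is good to about 2 mm. A picture is of the moment at which its call begins.
- ctrl.sign_off(): hands the job in; it is judged then, once.
Trained networks look in the newest picture that a camera, given by its name, has taken for a name from the list of things; names that differ only in an ending like _2 or _b are one class to them, and where a whole thing is asked for, a point or a joint stands for the part that bears it (a point fixed in the world has none). Each returns a list of dicts, best first, with "score" (0 to 1); they miss things now and then, are a little off and sometimes report something else, mostly with a low value. They report only what shows in the picture. A call takes as long as a camera call. They do not tell look-alikes from the thing itself.
- ctrl.find_in(camera, target): "extent" ([left, top, width, height] in pixels, round what is visible of it).
The state is a dict: "t": time; "joints": joint angles; "joint_velocities": joint speeds; "joint_torque": joint torques, N m; "ee_pos": TCP position; "ee_rot": TCP orientation; "wrist_force": force on the tool from outside, world axes, zero at the start; "ft_torque": the same for the moment, N m; "width": finger opening in m; "finger_force": force on a finger pad.
Only numpy, scipy, OpenCV 4.12 (cv2) and the standard library are available. Lean on these libraries where they do the work, as an engineer would, in place of code of your own. Each camera call takes 0.05 s, during which the arm holds its last target. There are 200 camera calls.

## Working session

There is one attempt and no reset: what is moved stays moved. The work goes in short steps, Python scripts to look and compute and a shell command to move; the robot and the scene stay as the last step left them, time stands still between calls to the robot, and variables do not carry over. Pictures are saved under pics/ and viewed, at most 14 in all, crops included, and the job is handed in when it is done.

```bash
mkdir -p pics; ls; cat > h.py <<'E'
import numpy as np,cv2
from plant import ctrl
def cloud(f):
    z=f["z_map"].astype(float);K=f["mtx"];v,u=np.mgrid[0:400,0:640]
    x=(u-K[0,2])/K[0,0]*z;y=(v-K[1,2])/K[1,1]*z
    P=np.stack([x,-y,-z,np.ones_like(z)],-1)
    W=P@np.linalg.inv(f["view"]).T
    W[z==0]=np.nan
    return W[...,:3]
def save(f,n): cv2.imwrite(f"pics/{n}.png",cv2.cvtColor(f["image"],cv2.COLOR_RGB2BGR))
E
python3 - <<'E'
from h import *
print(ctrl.get_state())
for c in("scene","side"):
    f=ctrl.grab_frame(c);save(f,c+"1");np.savez(c+"1.npz",**f);print(f["mtx"],f["view"])
    for t in ["kit_box","stock_tray","spill_tray","solvent_bottle","white_jar","light_brush"]:
        print(c,t,[(np.round(d["extent"]).tolist(),round(d["score"],2)) for d in ctrl.find_in(c,t)])
E
```

```text
pics
{'t': 0.0, 'joints': array([-1.51809868e+00,  1.59019416e-01,  1.59821961e+00,  1.62393829e-05,
        1.38620256e+00, -2.10087716e-01]), 'joint_velocities': array([ 3.07938489e-05,  7.73512737e-04,  1.00551638e-03, -7.44423704e-05,
        2.07514541e-04,  4.79908594e-04]), 'joint_torque': array([-1.28542270e-03, -3.85569584e+01, -3.22108662e+01,  7.00580492e-02,
        3.77418450e-02, -1.46616280e-04]), 'ee_pos': array([ 0.1493265, -0.554628 ,  0.2136419]), 'ee_rot': array([-3.13978770e+00, -4.01194484e-04,  2.62782009e-01]), 'wrist_force': array([-0.33140069, -0.51665421, -0.49745916]), 'ft_torque': array([ 0.00895412, -0.026865  , -0.0196691 ]), 'finger_force': 0.0, 'width': 0.09163842830070057}
[[459.56995786   0.         320.3637299 ]
 [  0.         459.56995786 204.68510187]
 [  0.           0.           1.        ]] [[-0.61540179  0.78807773  0.0146334   0.37354552]
 [-0.48224688 -0.39113687  0.78386854  0.21261219]
 [ 0.623473    0.47533719  0.62075436 -1.54373213]
 [ 0.          0.          0.          1.        ]]
scene kit_box [([366.0, 232.0, 96.0, 87.0], 0.77), (
[... 402 characters left out ...]
      324.75587305]
 [  0.         364.21019499 201.81953245]
 [  0.           0.           1.        ]] [[ 0.98811667 -0.15281511  0.01652244 -0.55624465]
 [ 0.10897869  0.77232863  0.62580518 -0.04303628]
 [-0.10839324 -0.61656794  0.77980439 -1.00638505]
 [ 0.          0.          0.          1.        ]]
side kit_box [([287.0, 112.0, 65.0, 44.0], 0.92)]
side stock_tray [([310.0, 252.0, 68.0, 57.0], 0.95)]
side spill_tray [([304.0, 162.0, 82.0, 60.0], 0.79)]
side solvent_bottle [([328.0, 240.0, 19.0, 46.0], 0.91), ([288.0, 110.0, 67.0, 47.0], 0.16)]
side white_jar [([391.0, 234.0, 28.0, 35.0], 0.69), ([344.0, 250.0, 32.0, 35.0], 0.68)]
side light_brush [([271.0, 169.0, 24.0, 45.0], 0.89)]
```

View pics/scene1.png

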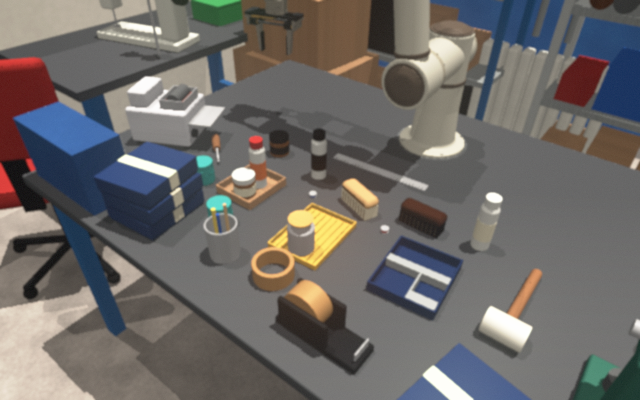

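View pics/side1.png

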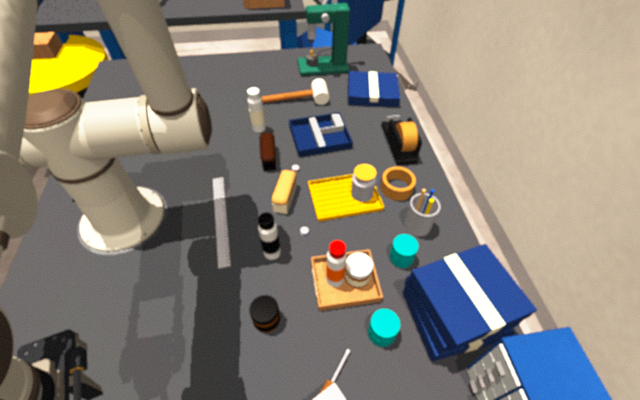

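The scene view shows the solvent bottle at (257,160), the white jar at (243,182), the light brush at (360,198), the white bottle at (487,222), the kit box at (415,275) and the spill tray with its can at (313,235). The side view agrees, and also shows turquoise jars at (404,250) and (385,327). Next I'll fit the poses from depth.

```bash
cat > fit.py <<'E'
from h import *
from scipy.optimize import least_squares
def circ(P,r):
    s=least_squares(lambda c:np.hypot(P[:,0]-c[0],P[:,1]-c[1])-r,np.median(P[:,:2],0)+[0.0,0.0],loss='soft_l1',f_scale=.002)
    return np.round(s.x,4),round(float(np.sqrt(2*s.cost/len(P))),4)
E
cat > m.py <<'E'
from fit import *
R={"scene":dict(solv=(246,134,24,60),jar=(228,165,32,35),wb=(468,188,40,65),lb=(335,174,50,50),kit=(360,228,110,95),stock=(210,160,80,50),spill=(262,200,100,76),bb=(306,126,26,56),db=(394,192,60,50),bj=(264,128,30,30)),
"side":dict(solv=(322,236,30,54),jar=(340,246,40,42),wb=(244,84,26,52),lb=(266,164,36,54),kit=(284,108,72,50),stock=(304,245,84,70),spill=(300,158,90,66),bb=(254,208,32,56),db=(254,128,26,44),bj=(244,290,42,44))}
for c in R:
    f=np.load(c+"1.npz");W=cloud(f);I=cv2.cvtColor(f["image"],cv2.COLOR_RGB2HSV)
    bench=W[(np.abs(W[...,2])<.02)&(W[...,0]>.2)&(W[...,0]<.9)];print(c,"bench z",np.median(bench[:,2]))
    for k,(u,v,w,h) in R[c].items():
        P=W[v:v+h,u:u+w].reshape(-1,3);H=I[v:v+h,u:u+w].reshape(-1,3).astype(int);z=P[:,2]
        if k in("solv","wb","bb"):
            Q=P[(z>.04)&(z<.116)];C=P[(z>.13)&(z<.148)]
            print(k,len(Q),np.median(Q,0).round(3),circ(Q,.022),'top',np.nanmax(z).round(3), 'cap',P[(z>.145)].mean(0).round(3))
        elif k in("jar","bj"):
            zm=np.nanpercentile(z,97);T=P[(z>.062)&(z<.08)]
            print(k,zm.round(3),'lid',len(T),[T.min(0).round(3),T.max(0).round(3),T.mean(0).round(3)] if len(T) else 0)
        elif k in("lb","db"):
            T=P[(z>.054)&(z<.068)];r=cv2.minAreaRect((T[:,:2]*1000).astype(np.float32));print(k,len(T),r)
        else:
            hh,s,vv=H.T
            m={"kit":(z>.010)&(z<.035),"stock":(z>.015)&(z<.035)&(hh<25)&(s>60),"spill":(z>.001)&(z<.022)&(hh>12)&(hh<35)&(s>120)}[k]
            T=P[m];r=cv2.minAreaRect((T[:,:2]*1000).astype(np.float32));print(k,len(T),r,np.percentile(z[m],[5,50,95]).round(3))
E
python3 m.py
```

```text
scene bench z 0.0023917607126184293
solv 528 [ 0.566 -0.253  0.072] (array([ 0.5777, -0.2462]), 0.0057) top 0.159 cap [ 0.55  -0.267  0.153]
jar 0.076 lid 345 [array([ 0.558, -0.305,  0.062]), array([ 0.704, -0.221,  0.08 ]), array([ 0.603, -0.267,  0.071])]
wb 498 [0.403 0.333 0.08 ] (array([0.3848, 0.3284]), 0.0013) top 0.155 cap [0.389 0.329 0.151]
lb 446 ((451.66455078125, 10.316905975341797), (117.1332778930664, 45.2928352355957), 70.7882080078125)
kit 2665 ((553.306640625, 243.93930053710938), (290.0761413574219, 202.5062255859375), 22.9249324798584) [0.012 0.026 0.031]
stock 524 ((571.2438354492188, -277.79949951171875), (155.7517547607422, 137.51974487304688), 0.08341394364833832) [0.016 0.024 0.03 ]
spill 2174 ((649.3806762695312, -16.385971069335938), (252.771728515625, 154.5767822265625), 4.531137943267822) [0.003 0.006 0.019]
bb 357 [ 0.415 -0.157  0.078] (array([ 0.4274, -0.1459]), 0.0043) top 0.155 cap [ 0.402 -0.168  0.151]
db 512 ((412.4792175292969, 179.3760986328125), (47.38223648071289, 115.95610809326172), 1.130603313446045)
bj 0.07 lid 179 [array([ 0.347, -0.376,
[... 558 characters left out ...]
51953125, 258.2720947265625), (180.60203552246094, 163.18292236328125), 5.590271949768066) [0.012 0.024 0.029]
stock 668 ((568.523681640625, -276.5504150390625), (151.16049194335938, 132.4853515625), 0.3592609763145447) [0.016 0.025 0.03 ]
spill 2105 ((643.43017578125, 13.664276123046875), (246.16812133789062, 194.3871307373047), 4.075626373291016) [0.002 0.004 0.017]
bb 327 [ 0.399 -0.187  0.081] (array([ 0.397 , -0.1686]), 0.0008) top 0.154 cap [ 0.398 -0.171  0.15 ]
db 345 ((409.41436767578125, 180.10296630859375), (120.21830749511719, 41.65038299560547), 89.43824005126953)
bj 0.068 lid 629 [array([ 0.344, -0.375,  0.062]), array([ 0.404, -0.316,  0.07 ]), array([ 0.374, -0.347,  0.066])]
```

```bash
cat > m2.py <<'E'
from fit import *
for c,k,(u,v,w,h) in [("scene","kit",(362,230,106,90)),("side","kit",(284,108,72,50)),("scene","spill",(262,200,100,76)),("side","spill",(300,158,90,66))]:
    f=np.load(c+"1.npz");W=cloud(f);I=cv2.cvtColor(f["image"],cv2.COLOR_RGB2HSV)
    z=W[...,2];m=np.zeros(z.shape,bool)
    H=I.astype(int)
    m[v:v+h,u:u+w]=True
    can=W[m&(z>.03)&(z<.08)]
    if k=="kit": m&=(z>.010)&(z<.035)
    else: m&=(z>.001)&(z<.024)&(H[...,0]>15)&(H[...,0]<35)&(H[...,1]>120)
    m=cv2.morphologyEx(m.astype(np.uint8),cv2.MORPH_OPEN,np.ones((2,2)))
    n,l,s,_=cv2.connectedComponentsWithStats(m);i=1+np.argmax(s[1:,4]);T=W[l==i]
    # drop flying points: need neighbours within 8 mm
    from scipy.spatial import cKDTree
    d=cKDTree(T[:,:2]).query(T[:,:2],5)[0][:,4];T=T[d<.006]
    best=None
    for a in np.arange(-45,45,.5):
        r=np.radians(a);q=T[:,:2]@np.array([[np.cos(r),-np.sin(r)],[np.sin(r),np.cos(r)]])
        lo,hi=np.percentile(q,[.7,99.3],axis=0);A=np.prod(hi-lo)
        if best is None or A<best[0]:best=(A,a,hi-lo,np.array([[np.cos(r),-np.sin(r)],[np.sin(r),np.cos(r)]])@((lo+hi)/2))
    print(c,k,len(T),best)
    if k=="spill":print("can",circ(can,.033),len(can))
E
python3 m2.py
# top-down composite
python3 - <<'E'
from h import *
S=600;out=np.zeros((2,S,800,3),np.uint8)
for j,c in enumerate(("scene","side")):
    f=np.load(c+"1.npz");W=cloud(f);I=f["image"]
    g=(W[...,2]>-.01)&(W[...,2]<.2);p=W[g];col=I[g];o=np.argsort(p[:,2]);p=p[o];col=col[o]
    r=(S-(p[:,0]-.3)*1000*1.2).astype(int);q=(400-p[:,1]*1000*1.0).astype(int)
    r=(S-(p[:,0]-.3)*1000).astype(int)
    for a,b,cc in zip(r,q,col):
        if 2<a<S-2 and 2<b<798: out[j,a-1:a+2,b-1:b+2]=cc[::-1]
cv2.imwrite("pics/top.png",out[0,100:].copy());cv2.imwrite("pics/top2.png",out[1,100:].copy())
E
```

```text
Traceback (most recent call last):
  File "m2.py", line 14, in <module>
    d=cKDTree(T[:,:2]).query(T[:,:2],5)[0][:,4];T=T[d<.006]
      ~~~~~~~^^^^^^^^^
  File "scipy/spatial/_ckdtree.pyx", line 560, in scipy.spatial._ckdtree.cKDTree.__init__
ValueError: data must be finite, check for nan or inf values
```

```bash
sed -i 's/T=W\[l==i\]/T=W[(l==i)\&np.isfinite(z)]/' m2.py; python3 m2.py
```

```text
scene kit 2499 (np.float64(0.028192465257737352), np.float64(6.0), array([0.1810279 , 0.15573547]), array([0.58693786, 0.2596141 ]))
side kit 884 (np.float64(0.028545812755868285), np.float64(6.0), array([0.1782683 , 0.16012837]), array([0.58442002, 0.25755464]))
scene spill 1741 (np.float64(0.026477800745576513), np.float64(5.5), array([0.19182854, 0.13802847]), array([ 0.6211066 , -0.00949986]))
can (array([0.723 , 0.0121]), 0.0096) 1032
side spill 1960 (np.float64(0.026626595021894156), np.float64(4.5), array([0.18753006, 0.14198574]), array([ 0.61812664, -0.0141281 ]))
can (array([ 0.6756, -0.0068]), 0.0063) 478
```

View pics/top.png

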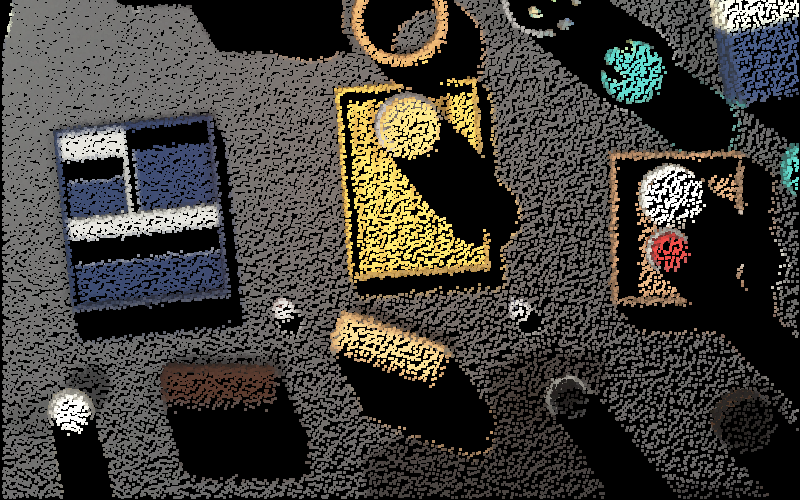

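The top-down map shows the kit (yaw about 6°), the spill tray (yaw about 5°) and the stock tray (yaw about 0°), with the white jar at (670,195) and the red cap at (668,252). Approximate poses follow.
- Solvent bottle: (0.546, -0.271)
- White jar: (0.600, -0.272)
- Kit box: (0.5855, 0.2585)

I'll move above the solvent bottle and check with the wrist camera.

```bash
cat > go.py <<'E'
import sys
from h import *
from scipy.spatial.transform import Rotation as R
x,y,z,yaw=map(float,sys.argv[1:5])
s=ctrl.get_state();r=R.from_euler('xyz',s["ee_rot"]);t=R.from_euler('xyz',[np.pi,0,np.radians(yaw)])
d=r.inv().apply(np.array([x,y,z])-s["ee_pos"]);a=np.degrees((r.inv()*t).as_rotvec())
print("xyz",d.round(4),"a",a.round(2),"rows",max(np.linalg.norm(d)/.0417,np.linalg.norm(a)/7.16).round(1),"t",round(s["t"],2),"yaw",np.degrees(s["ee_rot"][2]).round(1),"w",round(s["width"],4))
E
python3 go.py .546 -.271 .24 0
```

```text
xyz [ 0.4569 -0.1714 -0.0254] a [ 0.    0.   15.06] rows 11.7 t 0.7 yaw 15.1 w 0.092
```

```bash
python3 -m jog '[{"x":0.457,"y":-0.171,"z":-0.025,"az":15},{"x":0.457,"y":-0.171,"z":-0.025,"az":15},{"x":0.457,"y":-0.171,"z":-0.025,"az":15},{"x":0.457,"y":-0.171,"z":-0.025,"az":15},{"x":0.457,"y":-0.171,"z":-0.025,"az":15},{"x":0.457,"y":-0.171,"z":-0.025,"az":15},{"x":0.457,"y":-0.171,"z":-0.025,"az":15},{"x":0.457,"y":-0.171,"z":-0.025,"az":15},{"x":0.457,"y":-0.171,"z":-0.025,"az":15},{"x":0.457,"y":-0.171,"z":-0.025,"az":15},{"x":0.457,"y":-0.171,"z":-0.025,"az":15},{"x":0.457,"y":-0.171,"z":-0.025,"az":15}]'
python3 go.py .546 -.271 .24 0
cat > w.py <<'E'
import sys
from fit import *
n=sys.argv[1];f=ctrl.grab_frame("wrist");save(f,n);np.savez(n+".npz",**f);W=cloud(f);z=W[...,2]
for a in sys.argv[2:]:
    x,y,z0,z1,r=map(float,a.split(","))
    T=W[(z>z0)&(z<z1)&(np.hypot(W[...,0]-x,W[...,1]-y)<r)]
    if len(T)>5:
        q=cv2.minAreaRect((T[:,:2]*1000).astype(np.float32));print(a,len(T),"mean",T.mean(0).round(4),"mid",((T.min(0)+T.max(0))/2).round(4),"rect",np.round(q[0],1),np.round(q[1],1),round(q[2],1),"circ",cv2.minEnclosingCircle((T[:,:2]*1000).astype(np.float32)))
    else: print(a,"none")
E
python3 w.py w1 .546,-.271,.145,.17,.04 .600,-.272,.062,.08,.05
```

```text
xyz [ 0.4569 -0.1714 -0.0254] a [ 0.    0.   15.06] rows 11.7 t 0.7 yaw 15.1 w 0.092
.546,-.271,.145,.17,.04 none
.600,-.272,.062,.08,.05 nonevalidation failed for argument at $[0]...
```

View pics/w1.png

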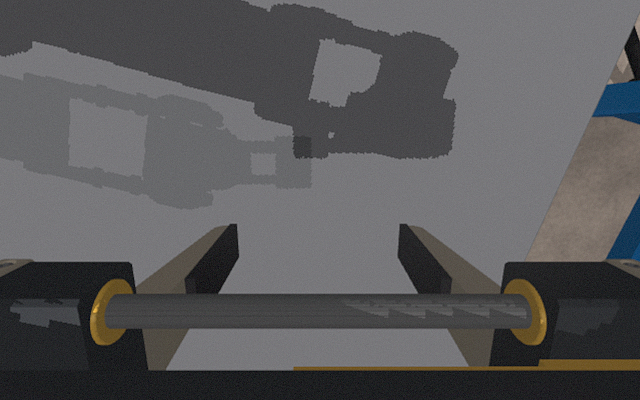

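The arm has not moved because the call was rejected, probably since each row needs all six keys. The wrist view shows only bare bench.

```bash
python3 -m jog '[{"x":0.457,"y":-0.171,"z":-0.025,"ax":0,"ay":0,"az":15},{"x":0.457,"y":-0.171,"z":-0.025,"ax":0,"ay":0,"az":15},{"x":0.457,"y":-0.171,"z":-0.025,"ax":0,"ay":0,"az":15},{"x":0.457,"y":-0.171,"z":-0.025,"ax":0,"ay":0,"az":15},{"x":0.457,"y":-0.171,"z":-0.025,"ax":0,"ay":0,"az":15},{"x":0.457,"y":-0.171,"z":-0.025,"ax":0,"ay":0,"az":15},{"x":0.457,"y":-0.171,"z":-0.025,"ax":0,"ay":0,"az":15},{"x":0.457,"y":-0.171,"z":-0.025,"ax":0,"ay":0,"az":15},{"x":0.457,"y":-0.171,"z":-0.025,"ax":0,"ay":0,"az":15},{"x":0.457,"y":-0.171,"z":-0.025,"ax":0,"ay":0,"az":15},{"x":0.457,"y":-0.171,"z":-0.025,"ax":0,"ay":0,"az":15},{"x":0.457,"y":-0.171,"z":-0.025,"ax":0,"ay":0,"az":15}]' && python3 go.py .546 -.271 .24 0 && python3 w.py w2 .546,-.271,.145,.17,.04 .600,-.272,.062,.08,.05
```

```text
t: 1.75
ee_pos: [0.5483, -0.2692, 0.2399]
ee_rot: [-3.142, -0.001, 0.002]
wrist_force: [0.7, -0.4, 0.4]
width: 0.0918
finger_force: 0.0
xyz [-0.0023  0.0018 -0.0001] a [-0.   -0.04  0.14] rows 0.1 t 1.75 yaw 0.1 w 0.0918
.546,-.271,.145,.17,.04 1410 mean [ 0.5469 -0.2684  0.1542] mid [ 0.5457 -0.2684  0.151 ] rect [ 545.9 -268.6] [35.3 35.1] 67.3 circ ((545.7508544921875, -268.4124755859375), 17.982606887817383)
.600,-.272,.062,.08,.05 2776 mean [ 0.6001 -0.2703  0.0705] mid [ 0.5937 -0.2703  0.071 ] rect [ 593.7 -270.3] [60.5 74.1] 89.8 circ ((591.5187377929688, -268.43505859375), 39.89734649658203)
```

```bash
python3 -m jog '[{"x":-0.002,"y":0,"z":0.04,"ax":0,"ay":0,"az":0},{"x":-0.002,"y":0,"z":0.08,"ax":0,"ay":0,"az":0},{"x":-0.002,"y":0,"z":0.12,"ax":0,"ay":0,"az":0},{"x":-0.002,"y":0,"z":0.145,"ax":0,"ay":0,"az":0},{"x":-0.002,"y":0,"z":0.157,"ax":0,"ay":0,"az":0},{"x":-0.002,"y":0,"z":0.157,"ax":0,"ay":0,"az":0},{"x":-0.002,"y":0,"z":0.157,"ax":0,"ay":0,"az":0}]' && python3 -m jog '[{"x":0,"y":0,"z":0,"ax":0,"ay":0,"az":0},{"x":0,"y":0,"z":0,"ax":0,"ay":0,"az":0},{"x":0,"y":0,"z":0,"ax":0,"ay":0,"az":0},{"x":0,"y":0,"z":0,"ax":0,"ay":0,"az":0},{"x":0,"y":0,"z":0,"ax":0,"ay":0,"az":0},{"x":0,"y":0,"z":0,"ax":0,"ay":0,"az":0},{"x":0,"y":0,"z":0,"ax":0,"ay":0,"az":0},{"x":0,"y":0,"z":0,"ax":0,"ay":0,"az":0}]' 1
```

```text
t: 2.38
ee_pos: [0.5447, -0.2718, 0.0835]
ee_rot: [3.141, -0.001, 0.001]
wrist_force: [0.3, 0.1, 0.8]
width: 0.0921
finger_force: 0.0
t: 3.05
ee_pos: [0.5442, -0.2713, 0.0826]
ee_rot: [-3.141, 0.0, 0.001]
wrist_force: [0.8, -0.8, 1.3]
width: 0.0434
finger_force: 29.9
```

```bash
python3 -m jog '[{"x":0,"y":0,"z":-0.01,"ax":0,"ay":0,"az":0},{"x":0,"y":0,"z":-0.03,"ax":0,"ay":0,"az":0},{"x":0,"y":0,"z":-0.055,"ax":0,"ay":0,"az":0},{"x":0,"y":0,"z":-0.075,"ax":0,"ay":0,"az":0},{"x":0,"y":0,"z":-0.085,"ax":0,"ay":0,"az":0},{"x":0,"y":0,"z":-0.085,"ax":0,"ay":0,"az":0}]' && python3 -m jog '[{"x":0.002,"y":-0.012,"z":0,"ax":0,"ay":0,"az":0},{"x":0.005,"y":-0.035,"z":0,"ax":0,"ay":0,"az":0},{"x":0.008,"y":-0.065,"z":0,"ax":0,"ay":0,"az":0},{"x":0.012,"y":-0.095,"z":0,"ax":0,"ay":0,"az":0},{"x":0.016,"y":-0.125,"z":0,"ax":0,"ay":0,"az":0},{"x":0.02,"y":-0.155,"z":0,"ax":0,"ay":0,"az":0},{"x":0.024,"y":-0.185,"z":0,"ax":0,"ay":0,"az":0},{"x":0.028,"y":-0.215,"z":0,"ax":0,"ay":0,"az":0},{"x":0.03,"y":-0.238,"z":0,"ax":0,"ay":0,"az":0},{"x":0.032,"y":-0.252,"z":0,"ax":0,"ay":0,"az":0},{"x":0.032,"y":-0.256,"z":0,"ax":0,"ay":0,"az":0},{"x":0.032,"y":-0.256,"z":0,"ax":0,"ay":0,"az":0}]' && python3 go.py .576 -.016 .082 0; python3 - <<'E'
from h import *
f=ctrl.grab_frame("side");save(f,"s2")
E
```

```text
t: 3.55
ee_pos: [0.5457, -0.2725, 0.171]
ee_rot: [3.138, -0.004, 0.001]
wrist_force: [0.3, -0.9, -1.0]
width: 0.0438
finger_force: 29.9
t: 4.55
ee_pos: [0.5752, -0.0144, 0.1664]
ee_rot: [-3.141, 0.002, 0.003]
wrist_force: [0.1, 0.5, -1.0]
width: 0.0434
finger_force: 29.9
xyz [0.0009 0.0016 0.0844] a [-0.01  0.12  0.15] rows 2.0 t 4.55 yaw 0.1 w 0.0434
```

View pics/s2.png

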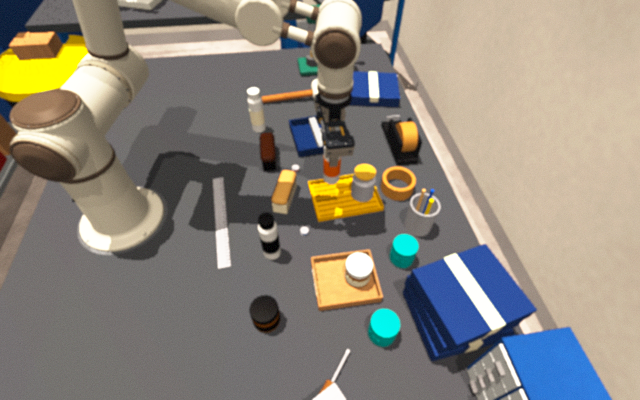

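The side view shows the bottle held upright over the near half of the spill tray (331,170), and the jar standing alone in the stock tray at (358,268). I'll lower the bottle.

```bash
python3 -m jog '[{"x":0,"y":0,"z":0.02,"ax":0,"ay":0,"az":0},{"x":0,"y":0,"z":0.045,"ax":0,"ay":0,"az":0},{"x":0,"y":0,"z":0.065,"ax":0,"ay":0,"az":0},{"x":0,"y":0,"z":0.075,"ax":0,"ay":0,"az":0},{"x":0,"y":0,"z":0.079,"ax":0,"ay":0,"az":0},{"x":0,"y":0,"z":0.081,"ax":0,"ay":0,"az":0},{"x":0,"y":0,"z":0.083,"ax":0,"ay":0,"az":0},{"x":0,"y":0,"z":0.083,"ax":0,"ay":0,"az":0}]'
```

```text
t: 5.27
ee_pos: [0.5768, -0.0158, 0.0856]
ee_rot: [3.141, -0.002, 0.001]
wrist_force: [0.5, -0.4, -1.8]
width: 0.0437
finger_force: 29.9
```

```bash
python3 -m jog '[{"x":0,"y":0,"z":0.0015,"ax":0,"ay":0,"az":0},{"x":0,"y":0,"z":0.0015,"ax":0,"ay":0,"az":0},{"x":0,"y":0,"z":0.0015,"ax":0,"ay":0,"az":0}]'; python3 -m jog '[{"x":0,"y":0,"z":0.0015,"ax":0,"ay":0,"az":0},{"x":0,"y":0,"z":0.0015,"ax":0,"ay":0,"az":0},{"x":0,"y":0,"z":0.0015,"ax":0,"ay":0,"az":0}]'
```

```text
t: 5.52
ee_pos: [0.5763, -0.0154, 0.0837]
ee_rot: [3.141, -0.001, 0.001]
wrist_force: [0.2, 0.3, -2.0]
width: 0.0433
finger_force: 29.9
t: 5.77
ee_pos: [0.576, -0.0153, 0.0816]
ee_rot: [3.142, -0.0, 0.001]
wrist_force: [-0.6, 0.3, -1.4]
width: 0.0436
finger_force: 29.9
```

```bash
for i in 1; do python3 -m jog '[{"x":0,"y":0,"z":0.001,"ax":0,"ay":0,"az":0},{"x":0,"y":0,"z":0.001,"ax":0,"ay":0,"az":0},{"x":0,"y":0,"z":0.001,"ax":0,"ay":0,"az":0}]'; done;  python3 -m jog '[{"x":0,"y":0,"z":0.001,"ax":0,"ay":0,"az":0},{"x":0,"y":0,"z":0.001,"ax":0,"ay":0,"az":0},{"x":0,"y":0,"z":0.001,"ax":0,"ay":0,"az":0}]'
```

```text
t: 6.02
ee_pos: [0.5765, -0.0154, 0.0815]
ee_rot: [3.142, -0.001, 0.001]
wrist_force: [-1.3, 0.7, 3.9]
width: 0.0435
finger_force: 29.9
t: 6.27
ee_pos: [0.577, -0.0152, 0.0814]
ee_rot: [-3.142, -0.002, 0.001]
wrist_force: [-3.0, 2.3, 10.6]
width: 0.0436
finger_force: 29.9
```

The bottle is in contact with the tray, so I'll release and rise.

```bash
python3 -m jog '[{"x":0,"y":0,"z":-0.001,"ax":0,"ay":0,"az":0},{"x":0,"y":0,"z":-0.001,"ax":0,"ay":0,"az":0},{"x":0,"y":0,"z":-0.001,"ax":0,"ay":0,"az":0},{"x":0,"y":0,"z":-0.001,"ax":0,"ay":0,"az":0},{"x":0,"y":0,"z":-0.001,"ax":0,"ay":0,"az":0},{"x":0,"y":0,"z":-0.001,"ax":0,"ay":0,"az":0}]' -1 && python3 -m jog '[{"x":0,"y":0,"z":-0.02,"ax":0,"ay":0,"az":0},{"x":0,"y":0,"z":-0.05,"ax":0,"ay":0,"az":0},{"x":0,"y":0,"z":-0.085,"ax":0,"ay":0,"az":0},{"x":0,"y":0,"z":-0.12,"ax":0,"ay":0,"az":0},{"x":0,"y":0,"z":-0.13,"ax":0,"ay":0,"az":0},{"x":0,"y":0,"z":-0.13,"ax":0,"ay":0,"az":0}]' && python3 go.py .600 -.271 .15 0 && python3 w.py w3 .578,-.016,.14,.17,.05 .578,-.016,.06,.11,.05
```

```text
t: 6.77
ee_pos: [0.5758, -0.0154, 0.0803]
ee_rot: [-3.142, 0.0, 0.001]
wrist_force: [0.0, -0.3, -1.0]
width: 0.0816
finger_force: 0.0
t: 7.27
ee_pos: [0.5783, -0.0159, 0.2146]
ee_rot: [3.14, -0.007, 0.001]
wrist_force: [0.9, 0.0, -0.2]
width: 0.092
finger_force: 0.0
xyz [0.021  0.255  0.0652] a [ 0.1  -0.43  0.06] rows 6.3 t 7.27 yaw 0.1 w 0.092
.578,-.016,.14,.17,.05 1738 mean [ 0.5792 -0.0131  0.1529] mid [ 0.5779 -0.013   0.1479] rect [577.9 -13. ] [35.6 34.7] 0.1 circ ((577.8457641601562, -13.215888023376465), 17.960180282592773)
.578,-.016,.06,.11,.05 329 mean [ 0.5961 -0.0138  0.087 ] mid [ 0.5921 -0.0131  0.0849] rect [592.1 -13.1] [42.3 15.6] 89.9 circ ((584.3546752929688, -13.11738395690918), 21.13071632385254)
```

```bash
python3 -m jog '[{"x":0.002,"y":0.02,"z":0,"ax":0,"ay":0,"az":0},{"x":0.004,"y":0.06,"z":0,"ax":0,"ay":0,"az":0},{"x":0.008,"y":0.1,"z":0,"ax":0,"ay":0,"az":0},{"x":0.012,"y":0.14,"z":0,"ax":0,"ay":0,"az":0},{"x":0.016,"y":0.18,"z":0,"ax":0,"ay":0,"az":0},{"x":0.02,"y":0.22,"z":0,"ax":0,"ay":0,"az":0},{"x":0.022,"y":0.245,"z":0,"ax":0,"ay":0,"az":0},{"x":0.022,"y":0.257,"z":0,"ax":0,"ay":0,"az":0},{"x":0.022,"y":0.257,"z":0,"ax":0,"ay":0,"az":0},{"x":0.022,"y":0.257,"z":0,"ax":0,"ay":0,"az":0}]' && python3 w.py w4 .600,-.272,.062,.08,.045 && python3 go.py .600 -.2725 .036 0
```

```text
t: 8.15
ee_pos: [0.5975, -0.2711, 0.2086]
ee_rot: [-3.139, 0.003, 0.001]
wrist_force: [0.0, 1.5, -0.2]
width: 0.0922
finger_force: 0.0
.600,-.272,.062,.08,.045 2937 mean [ 0.6018 -0.2704  0.0704] mid [ 0.6009 -0.2705  0.0673] rect [ 600.9 -270.4] [60.9 60. ] 1.5 circ ((600.8593139648438, -270.5011901855469), 30.831912994384766)
xyz [0.0025 0.0025 0.1732] a [-0.13  0.11  0.12] rows 4.2 t 8.2 yaw 0.1 w 0.0918
```

View pics/w4.png

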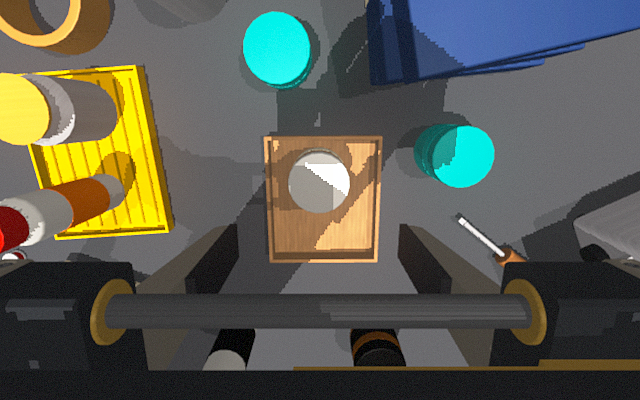

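The white jar is clear at (319,181), and the solvent bottle stands on the yellow tray at left. I'll grasp the jar.

```bash
python3 -m jog '[{"x":0.002,"y":0.001,"z":0.03,"ax":0,"ay":0,"az":0},{"x":0.002,"y":0.001,"z":0.07,"ax":0,"ay":0,"az":0},{"x":0.002,"y":0.001,"z":0.11,"ax":0,"ay":0,"az":0},{"x":0.002,"y":0.001,"z":0.145,"ax":0,"ay":0,"az":0},{"x":0.002,"y":0.001,"z":0.162,"ax":0,"ay":0,"az":0},{"x":0.002,"y":0.001,"z":0.17,"ax":0,"ay":0,"az":0},{"x":0.002,"y":0.001,"z":0.173,"ax":0,"ay":0,"az":0},{"x":0.002,"y":0.001,"z":0.173,"ax":0,"ay":0,"az":0}]' && python3 -m jog '[{"x":0,"y":0,"z":0,"ax":0,"ay":0,"az":0},{"x":0,"y":0,"z":0,"ax":0,"ay":0,"az":0},{"x":0,"y":0,"z":0,"ax":0,"ay":0,"az":0},{"x":0,"y":0,"z":0,"ax":0,"ay":0,"az":0},{"x":0,"y":0,"z":0,"ax":0,"ay":0,"az":0},{"x":0,"y":0,"z":0,"ax":0,"ay":0,"az":0}]' 1
```

```text
t: 8.87
ee_pos: [0.6008, -0.2724, 0.0382]
ee_rot: [3.141, -0.001, 0.002]
wrist_force: [-0.3, -0.8, 0.7]
width: 0.0918
finger_force: 0.0
t: 9.37
ee_pos: [0.6007, -0.2733, 0.0385]
ee_rot: [3.142, -0.001, 0.001]
wrist_force: [-1.4, 1.8, 4.6]
width: 0.0615
finger_force: 30.0
```

```bash
python3 -m jog '[{"x":0,"y":0,"z":-0.01,"ax":0,"ay":0,"az":0},{"x":0,"y":0,"z":-0.03,"ax":0,"ay":0,"az":0},{"x":0,"y":0,"z":-0.06,"ax":0,"ay":0,"az":0},{"x":0,"y":0,"z":-0.09,"ax":0,"ay":0,"az":0},{"x":0,"y":0,"z":-0.12,"ax":0,"ay":0,"az":0},{"x":0,"y":0,"z":-0.15,"ax":0,"ay":0,"az":0},{"x":0,"y":0,"z":-0.18,"ax":0,"ay":0,"az":0},{"x":0,"y":0,"z":-0.195,"ax":0,"ay":0,"az":0},{"x":0,"y":0,"z":-0.2,"ax":0,"ay":0,"az":0},{"x":0,"y":0,"z":-0.2,"ax":0,"ay":0,"az":0}]' && python3 -m jog '[{"x":0.001,"y":-0.015,"z":0,"ax":0,"ay":0,"az":0},{"x":0.003,"y":-0.04,"z":0,"ax":0,"ay":0,"az":0},{"x":0.005,"y":-0.07,"z":0,"ax":0,"ay":0,"az":0},{"x":0.007,"y":-0.1,"z":0,"ax":0,"ay":0,"az":0},{"x":0.009,"y":-0.13,"z":0,"ax":0,"ay":0,"az":0},{"x":0.011,"y":-0.16,"z":0,"ax":0,"ay":0,"az":0},{"x":0.013,"y":-0.19,"z":0,"ax":0,"ay":0,"az":0},{"x":0.015,"y":-0.22,"z":0,"ax":0,"ay":0,"az":0},{"x":0.016,"y":-0.24,"z":0,"ax":0,"ay":0,"az":0},{"x":0.016,"y":-0.252,"z":0,"ax":0,"ay":0,"az":0},{"x":0.016,"y":-0.255,"z":0,"ax":0,"ay":0,"az":0}]' && python3 go.py .6315 .230 .24 0
```

```text
t: 10.2
ee_pos: [0.6007, -0.2738, 0.2392]
ee_rot: [3.14, -0.002, 0.001]
wrist_force: [-0.7, 0.8, -2.2]
width: 0.0614
finger_force: 30.0
t: 11.12
ee_pos: [0.6147, -0.0155, 0.2356]
ee_rot: [-3.14, 0.004, 0.004]
wrist_force: [0.7, -0.6, -2.6]
width: 0.0617
finger_force: 30.0
xyz [ 0.0177 -0.2455 -0.0042] a [-0.08  0.2   0.22] rows 5.9 t 11.12 yaw 0.2 w 0.0617
```

```bash
python3 -m jog '[{"x":0.001,"y":-0.015,"z":0,"ax":0,"ay":0,"az":0},{"x":0.003,"y":-0.04,"z":0,"ax":0,"ay":0,"az":0},{"x":0.005,"y":-0.07,"z":0,"ax":0,"ay":0,"az":0},{"x":0.007,"y":-0.1,"z":0,"ax":0,"ay":0,"az":0},{"x":0.009,"y":-0.13,"z":0,"ax":0,"ay":0,"az":0},{"x":0.011,"y":-0.16,"z":0,"ax":0,"ay":0,"az":0},{"x":0.013,"y":-0.19,"z":0,"ax":0,"ay":0,"az":0},{"x":0.015,"y":-0.22,"z":0,"ax":0,"ay":0,"az":0},{"x":0.016,"y":-0.237,"z":0,"ax":0,"ay":0,"az":0},{"x":0.016,"y":-0.247,"z":0,"ax":0,"ay":0,"az":0},{"x":0.016,"y":-0.247,"z":0,"ax":0,"ay":0,"az":0},{"x":0.016,"y":-0.247,"z":0,"ax":0,"ay":0,"az":0}]' && python3 go.py .6315 .230 .0375 0; python3 w.py w5 .46,.33,.0,.01,.01; python3 - <<'E'
from h import *
f=np.load("w5.npz");W=cloud(f);I=f["image"].astype(int);z=W[...,2]
# light grey insert tops & blue rim near kit
m=(z>.02)&(z<.034)&(np.hypot(W[...,0]-.585,W[...,1]-.258)<.14)
print(m.sum()); print(W[m].min(0),W[m].max(0))
r=cv2.minAreaRect((W[m][:,:2]*1000).astype(np.float32));print(r)
E
```

```text
t: 12.12
ee_pos: [0.6317, 0.2279, 0.2371]
ee_rot: [3.141, 0.001, 0.001]
wrist_force: [0.4, -0.2, -1.0]
width: 0.0616
finger_force: 30.0
xyz [-1.000e-04 -2.300e-03  1.996e-01] a [0.05 0.04 0.03] rows 4.8 t 12.12 yaw 0.0 w 0.0616
.46,.33,.0,.01,.01 7 mean [0.4589 0.3217 0.0007] mid [0.4589 0.3224 0.0006] rect [458.6 321.7] [1.6 8.7] 67.7 circ ((458.92340087890625, 322.4548645019531), 4.34363317489624)
2840
[0.48977241 0.18368401 0.02003365] [0.68255591 0.34762295 0.03107597]
((585.1295776367188, 260.5334167480469), (179.94032287597656, 158.56503295898438), 5.847611904144287)
```

View pics/w5.png

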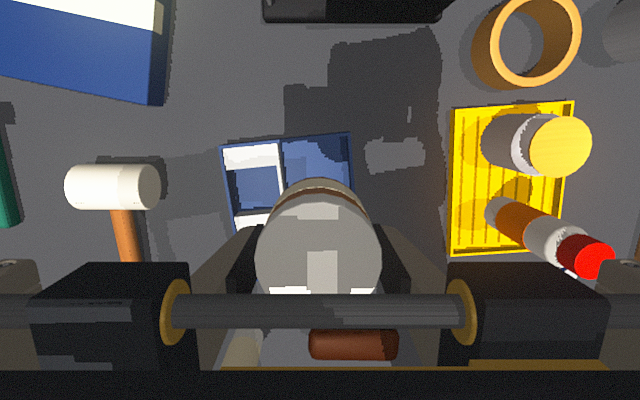

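The jar is held over the kit, and the wrist-camera fit gives the same kit pose (585, 258) mm at yaw 5.9°. I'll lower it.

```bash
python3 -m jog '[{"x":0,"y":-0.001,"z":0.02,"ax":0,"ay":0,"az":0},{"x":0,"y":-0.001,"z":0.05,"ax":0,"ay":0,"az":0},{"x":0,"y":-0.001,"z":0.08,"ax":0,"ay":0,"az":0},{"x":0,"y":-0.001,"z":0.11,"ax":0,"ay":0,"az":0},{"x":0,"y":-0.001,"z":0.14,"ax":0,"ay":0,"az":0},{"x":0,"y":-0.001,"z":0.165,"ax":0,"ay":0,"az":0},{"x":0,"y":-0.001,"z":0.18,"ax":0,"ay":0,"az":0},{"x":0,"y":-0.001,"z":0.188,"ax":0,"ay":0,"az":0},{"x":0,"y":-0.001,"z":0.193,"ax":0,"ay":0,"az":0},{"x":0,"y":-0.001,"z":0.196,"ax":0,"ay":0,"az":0},{"x":0,"y":-0.001,"z":0.197,"ax":0,"ay":0,"az":0},{"x":0,"y":-0.001,"z":0.197,"ax":0,"ay":0,"az":0}]'; python3 -m jog '[{"x":0,"y":0,"z":0.0015,"ax":0,"ay":0,"az":0},{"x":0,"y":0,"z":0.0015,"ax":0,"ay":0,"az":0},{"x":0,"y":0,"z":0.0015,"ax":0,"ay":0,"az":0}]'
```

```text
t: 13.17
ee_pos: [0.6328, 0.2298, 0.0421]
ee_rot: [-3.141, -0.002, 0.001]
wrist_force: [-0.4, -0.8, -1.6]
width: 0.0616
finger_force: 30.0
t: 13.42
ee_pos: [0.6321, 0.2298, 0.0397]
ee_rot: [-3.141, -0.001, 0.001]
wrist_force: [0.2, -0.9, -2.4]
width: 0.0615
finger_force: 30.0
```

```bash
python3 -m jog '[{"x":0,"y":0,"z":0.0015,"ax":0,"ay":0,"az":0},{"x":0,"y":0,"z":0.0015,"ax":0,"ay":0,"az":0},{"x":0,"y":0,"z":0.0015,"ax":0,"ay":0,"az":0}]';python3 -m jog '[{"x":0,"y":0,"z":0.001,"ax":0,"ay":0,"az":0},{"x":0,"y":0,"z":0.001,"ax":0,"ay":0,"az":0},{"x":0,"y":0,"z":0.001,"ax":0,"ay":0,"az":0}]'
```

```text
t: 13.67
ee_pos: [0.6317, 0.2297, 0.0376]
ee_rot: [3.142, 0.0, 0.001]
wrist_force: [-0.5, 0.2, -2.3]
width: 0.0613
finger_force: 30.0
t: 13.92
ee_pos: [0.6318, 0.2297, 0.0376]
ee_rot: [3.141, 0.0, 0.001]
wrist_force: [-3.8, -1.1, 5.5]
width: 0.0616
finger_force: 30.0
```

```bash
python3 -m jog '[{"x":0,"y":0,"z":-0.0005,"ax":0,"ay":0,"az":0},{"x":0,"y":0,"z":-0.0005,"ax":0,"ay":0,"az":0},{"x":0,"y":0,"z":-0.0005,"ax":0,"ay":0,"az":0},{"x":0,"y":0,"z":-0.0005,"ax":0,"ay":0,"az":0},{"x":0,"y":0,"z":-0.0005,"ax":0,"ay":0,"az":0}]' -1 && python3 -m jog '[{"x":0,"y":0,"z":-0.02,"ax":0,"ay":0,"az":0},{"x":0,"y":0,"z":-0.05,"ax":0,"ay":0,"az":0},{"x":0,"y":0,"z":-0.085,"ax":0,"ay":0,"az":0},{"x":0,"y":0,"z":-0.12,"ax":0,"ay":0,"az":0},{"x":0,"y":0,"z":-0.15,"ax":0,"ay":0,"az":0},{"x":0,"y":0,"z":-0.16,"ax":0,"ay":0,"az":0},{"x":0,"y":0,"z":-0.16,"ax":0,"ay":0,"az":0}]' && python3 go.py .449 .0095 .2 69 && python3 w.py w6 .632,.230,.06,.08,.04
```

```text
t: 14.33
ee_pos: [0.6318, 0.2297, 0.0369]
ee_rot: [-3.142, -0.0, 0.001]
wrist_force: [0.2, 0.3, -0.4]
width: 0.0912
finger_force: 0.0
t: 14.92
ee_pos: [0.6339, 0.2301, 0.2012]
ee_rot: [-3.14, -0.007, 0.001]
wrist_force: [0.8, -0.2, 0.1]
width: 0.0919
finger_force: 0.0
xyz [-0.1851  0.2204 -0.0005] a [  0.18  -0.41 -68.94] rows 9.6 t 14.92 yaw 0.1 w 0.0919
.632,.230,.06,.08,.04 3032 mean [0.6329 0.2304 0.0694] mid [0.632  0.2305 0.0661] rect [631.8 230.3] [60.9 60.8] 39.8 circ ((631.6930541992188, 230.38919067382812), 30.861499786376953)
```

```bash
python3 -m jog '[{"x":-0.017,"y":0.02,"z":0,"ax":0,"ay":0,"az":-6},{"x":-0.034,"y":0.04,"z":0,"ax":0,"ay":0,"az":-12.5},{"x":-0.051,"y":0.06,"z":0,"ax":0,"ay":0,"az":-19},{"x":-0.068,"y":0.08,"z":0,"ax":0,"ay":0,"az":-25.5},{"x":-0.085,"y":0.1,"z":0,"ax":0,"ay":0,"az":-32},{"x":-0.102,"y":0.12,"z":0,"ax":0,"ay":0,"az":-38.5},{"x":-0.119,"y":0.14,"z":0,"ax":0,"ay":0,"az":-45},{"x":-0.136,"y":0.16,"z":0,"ax":0,"ay":0,"az":-51.5},{"x":-0.153,"y":0.18,"z":0,"ax":0,"ay":0,"az":-58},{"x":-0.17,"y":0.2,"z":0,"ax":0,"ay":0,"az":-64.5},{"x":-0.184,"y":0.221,"z":0,"ax":0,"ay":0,"az":-69},{"x":-0.184,"y":0.221,"z":0,"ax":0,"ay":0,"az":-69}]' && python3 w.py w7 .449,.0095,.052,.07,.08 && python3 go.py .449 .0095 .028 69
```

```text
t: 15.97
ee_pos: [0.4445, 0.0066, 0.1939]
ee_rot: [-3.136, 0.002, 1.206]
wrist_force: [-0.5, 0.6, 0.6]
width: 0.0919
finger_force: 0.0
.449,.0095,.052,.07,.08 4846 mean [0.4483 0.0141 0.059 ] mid [0.4467 0.0112 0.0573] rect [447.   11.2] [115.7  46.3] 70.2 circ ((447.11431884765625, 11.189035415649414), 58.95738220214844)
xyz [0.0029 0.0032 0.1663] a [-0.27  0.04 -0.12] rows 4.0 t 16.02 yaw 68.9 w 0.0919
```

View pics/w7.png

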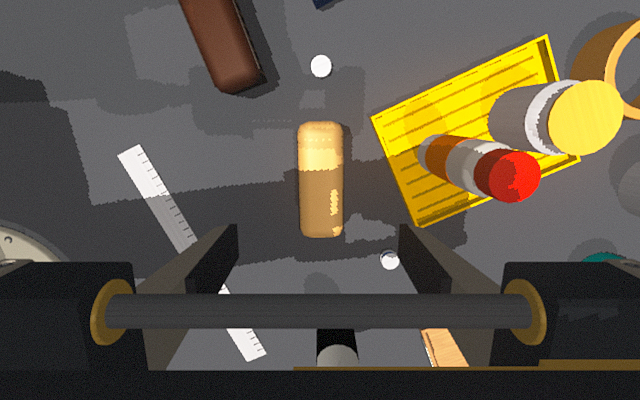

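The light brush is straight ahead at (321,180), with the solvent bottle clear to the right. I'll descend in two stages.

```bash
python3 -m jog '[{"x":0.002,"y":0.002,"z":0.03,"ax":0,"ay":0,"az":-1},{"x":0.003,"y":0.003,"z":0.07,"ax":0,"ay":0,"az":-1},{"x":0.003,"y":0.003,"z":0.095,"ax":0,"ay":0,"az":-1},{"x":0.003,"y":0.003,"z":0.1,"ax":0,"ay":0,"az":-1},{"x":0.003,"y":0.003,"z":0.1,"ax":0,"ay":0,"az":-1}]' && python3 go.py .4495 .0100 .029 70
```

```text
t: 16.43
ee_pos: [0.4495, 0.0114, 0.0942]
ee_rot: [-3.135, 0.0, 1.223]
wrist_force: [0.6, -0.4, 0.2]
width: 0.0918
finger_force: 0.0
xyz [-0.0013  0.0009  0.0652] a [-0.4   0.03  0.05] rows 1.6 t 16.43 yaw 70.0 w 0.0918
```

```bash
python3 -m jog '[{"x":-0.001,"y":0.0005,"z":0.025,"ax":-0.3,"ay":0,"az":0},{"x":-0.001,"y":0.0005,"z":0.045,"ax":-0.3,"ay":0,"az":0},{"x":-0.001,"y":0.0005,"z":0.058,"ax":-0.3,"ay":0,"az":0},{"x":-0.001,"y":0.0005,"z":0.065,"ax":-0.3,"ay":0,"az":0},{"x":-0.001,"y":0.0005,"z":0.065,"ax":-0.3,"ay":0,"az":0},{"x":-0.001,"y":0.0005,"z":0.065,"ax":-0.3,"ay":0,"az":0}]' && python3 -m jog '[{"x":0,"y":0,"z":0,"ax":0,"ay":0,"az":0},{"x":0,"y":0,"z":0,"ax":0,"ay":0,"az":0},{"x":0,"y":0,"z":0,"ax":0,"ay":0,"az":0},{"x":0,"y":0,"z":0,"ax":0,"ay":0,"az":0},{"x":0,"y":0,"z":0,"ax":0,"ay":0,"az":0},{"x":0,"y":0,"z":0,"ax":0,"ay":0,"az":0},{"x":0,"y":0,"z":0,"ax":0,"ay":0,"az":0}]' 1
```

```text
t: 16.93
ee_pos: [0.4531, 0.009, 0.0333]
ee_rot: [3.135, -0.0, 1.223]
wrist_force: [-0.4, -0.4, 0.8]
width: 0.0917
finger_force: 0.0
t: 17.52
ee_pos: [0.4517, 0.0092, 0.0321]
ee_rot: [3.137, 0.0, 1.223]
wrist_force: [-0.7, -0.1, 0.7]
width: 0.0475
finger_force: 0.3
```

```bash
python3 -m jog '[{"x":0,"y":0,"z":0,"ax":0,"ay":0,"az":0},{"x":0,"y":0,"z":0,"ax":0,"ay":0,"az":0},{"x":0,"y":0,"z":0,"ax":0,"ay":0,"az":0},{"x":0,"y":0,"z":0,"ax":0,"ay":0,"az":0}]' 1;  python3 -m jog '[{"x":0,"y":0,"z":-0.01,"ax":0,"ay":0,"az":0},{"x":0,"y":0,"z":-0.03,"ax":0,"ay":0,"az":0},{"x":0,"y":0,"z":-0.06,"ax":0,"ay":0,"az":0},{"x":0,"y":0,"z":-0.085,"ax":0,"ay":0,"az":0},{"x":0,"y":0,"z":-0.095,"ax":0,"ay":0,"az":0},{"x":0,"y":0,"z":-0.1,"ax":0,"ay":0,"az":0},{"x":0,"y":0,"z":-0.1,"ax":0,"ay":0,"az":0}]'; python3 go.py .533 .253 .13 96
```

```text
t: 17.85
ee_pos: [0.4517, 0.0092, 0.0321]
ee_rot: [3.137, 0.0, 1.223]
wrist_force: [-3.5, 0.3, 2.1]
width: 0.046
finger_force: 30.0
t: 18.43
ee_pos: [0.452, 0.0092, 0.1328]
ee_rot: [3.134, -0.0, 1.223]
wrist_force: [0.4, -0.5, -1.4]
width: 0.0453
finger_force: 30.0
xyz [ 0.2568 -0.007   0.0028] a [  0.4    0.08 -25.94] rows 6.2 t 18.43 yaw 70.1 w 0.0453
```

```bash
python3 -m jog '[{"x":0.015,"y":0,"z":0,"ax":0,"ay":0,"az":-2},{"x":0.04,"y":-0.001,"z":0,"ax":0,"ay":0,"az":-5},{"x":0.07,"y":-0.002,"z":0,"ax":0,"ay":0,"az":-8},{"x":0.1,"y":-0.003,"z":0,"ax":0,"ay":0,"az":-11},{"x":0.13,"y":-0.004,"z":0,"ax":0,"ay":0,"az":-14},{"x":0.16,"y":-0.005,"z":0,"ax":0.2,"ay":0,"az":-17},{"x":0.19,"y":-0.006,"z":0,"ax":0.2,"ay":0,"az":-20},{"x":0.22,"y":-0.007,"z":0,"ax":0.2,"ay":0,"az":-23},{"x":0.243,"y":-0.007,"z":0,"ax":0.2,"ay":0,"az":-26},{"x":0.257,"y":-0.007,"z":0,"ax":0.2,"ay":0,"az":-26},{"x":0.257,"y":-0.007,"z":0,"ax":0.2,"ay":0,"az":-26},{"x":0.257,"y":-0.007,"z":0,"ax":0.2,"ay":0,"az":-26}]'; python3 go.py .533 .253 .035 96; python3 - <<'E'
from h import *
f=ctrl.grab_frame("scene");cv2.imwrite("pics/s3.png",cv2.resize(f["image"][170:350,330:530,::-1],None,fx=3,fy=3))
E
```

```text
t: 19.43
ee_pos: [0.5313, 0.2532, 0.1298]
ee_rot: [-3.139, 0.002, 1.678]
wrist_force: [0.1, 0.0, -1.5]
width: 0.0461
finger_force: 30.0
xyz [-0.0001  0.0019  0.0948] a [-0.13  0.14  0.12] rows 2.3 t 19.43 yaw 96.1 w 0.0461
```

View pics/s3.png

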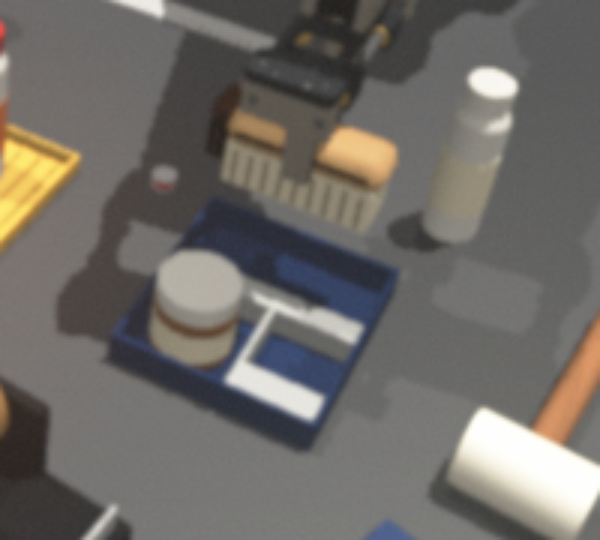

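The jar stands in its compartment at (195,305), and the brush is held bristles down above the near side. I'll lower it.

```bash
python3 -m jog '[{"x":0,"y":0.0015,"z":0.02,"ax":0,"ay":0,"az":0},{"x":0,"y":0.0015,"z":0.045,"ax":0,"ay":0,"az":0},{"x":0,"y":0.0015,"z":0.065,"ax":0,"ay":0,"az":0},{"x":0,"y":0.0015,"z":0.08,"ax":0,"ay":0,"az":0},{"x":0,"y":0.0015,"z":0.087,"ax":0,"ay":0,"az":0},{"x":0,"y":0.0015,"z":0.09,"ax":0,"ay":0,"az":0},{"x":0,"y":0.0015,"z":0.09,"ax":0,"ay":0,"az":0},{"x":0,"y":0.0015,"z":0.09,"ax":0,"ay":0,"az":0}]';python3 -m jog '[{"x":0,"y":0,"z":0.0015,"ax":0,"ay":0,"az":0},{"x":0,"y":0,"z":0.0015,"ax":0,"ay":0,"az":0},{"x":0,"y":0,"z":0.0015,"ax":0,"ay":0,"az":0}]'
```

```text
t: 20.15
ee_pos: [0.5349, 0.2531, 0.043]
ee_rot: [3.139, 0.001, 1.676]
wrist_force: [0.7, 0.5, -0.9]
width: 0.0457
finger_force: 30.0
t: 20.4
ee_pos: [0.5347, 0.2534, 0.0413]
ee_rot: [3.139, 0.001, 1.677]
wrist_force: [0.1, 0.4, -0.7]
width: 0.0461
finger_force: 30.0
```

Contact is expected at about z = 0.035.

```bash
python3 -m jog '[{"x":0,"y":0,"z":0.002,"ax":0,"ay":0,"az":0},{"x":0,"y":0,"z":0.004,"ax":0,"ay":0,"az":0},{"x":0,"y":0,"z":0.004,"ax":0,"ay":0,"az":0},{"x":0,"y":0,"z":0.004,"ax":0,"ay":0,"az":0}]';python3 -m jog '[{"x":0,"y":0,"z":0.0015,"ax":0,"ay":0,"az":0},{"x":0,"y":0,"z":0.0015,"ax":0,"ay":0,"az":0},{"x":0,"y":0,"z":0.0015,"ax":0,"ay":0,"az":0}]'
```

```text
t: 20.73
ee_pos: [0.534, 0.2533, 0.0363]
ee_rot: [3.141, 0.002, 1.677]
wrist_force: [-0.3, 0.9, -0.8]
width: 0.0456
finger_force: 30.0
t: 20.98
ee_pos: [0.5344, 0.2534, 0.0352]
ee_rot: [3.14, 0.001, 1.676]
wrist_force: [-0.1, 0.2, -1.0]
width: 0.0458
finger_force: 30.0
```

```bash
python3 -m jog '[{"x":0,"y":0,"z":0.001,"ax":0,"ay":0,"az":0},{"x":0,"y":0,"z":0.001,"ax":0,"ay":0,"az":0},{"x":0,"y":0,"z":0.001,"ax":0,"ay":0,"az":0}]';python3 -m jog '[{"x":0,"y":0,"z":0.001,"ax":0,"ay":0,"az":0},{"x":0,"y":0,"z":0.001,"ax":0,"ay":0,"az":0},{"x":0,"y":0,"z":0.001,"ax":0,"ay":0,"az":0}]'
```

```text
t: 21.23
ee_pos: [0.5344, 0.2533, 0.0351]
ee_rot: [3.14, 0.002, 1.677]
wrist_force: [-2.3, -0.7, 5.9]
width: 0.0461
finger_force: 30.0
t: 21.48
ee_pos: [0.5345, 0.2533, 0.0351]
ee_rot: [3.14, 0.002, 1.677]
wrist_force: [-5.7, -2.0, 13.4]
width: 0.0457
finger_force: 30.0
```

The brush is seated. I'll release by opening partway, and rise.

```bash
python3 -m jog '[{"x":0,"y":0,"z":-0.0015,"ax":0,"ay":0,"az":0},{"x":0,"y":0,"z":-0.0015,"ax":0,"ay":0,"az":0},{"x":0,"y":0,"z":-0.0015,"ax":0,"ay":0,"az":0},{"x":0,"y":0,"z":-0.0015,"ax":0,"ay":0,"az":0},{"x":0,"y":0,"z":-0.0015,"ax":0,"ay":0,"az":0}]' -0.5 && python3 -m jog '[{"x":0,"y":0,"z":-0.02,"ax":0,"ay":0,"az":0},{"x":0,"y":0,"z":-0.05,"ax":0,"ay":0,"az":0},{"x":0,"y":0,"z":-0.085,"ax":0,"ay":0,"az":0},{"x":0,"y":0,"z":-0.12,"ax":0,"ay":0,"az":0},{"x":0,"y":0,"z":-0.155,"ax":0,"ay":0,"az":0},{"x":0,"y":0,"z":-0.185,"ax":0,"ay":0,"az":0},{"x":0,"y":0,"z":-0.2,"ax":0,"ay":0,"az":0},{"x":0,"y":0,"z":-0.2,"ax":0,"ay":0,"az":0}]' && python3 go.py .386 .329 .235 60;  python3 w.py w8 .532,.253,.05,.075,.07
```

```text
t: 21.9
ee_pos: [0.534, 0.2533, 0.0343]
ee_rot: [3.141, 0.002, 1.676]
wrist_force: [-0.9, -0.1, -0.4]
width: 0.0691
finger_force: 0.0
t: 22.57
ee_pos: [0.5363, 0.2542, 0.2396]
ee_rot: [3.132, 0.0, 1.677]
wrist_force: [1.2, -0.1, 1.2]
width: 0.0687
finger_force: 0.0
xyz [ 0.0902 -0.1416  0.0031] a [ 0.56 -0.16 36.06] rows 5.0 t 22.57 yaw 96.1 w 0.0687
.532,.253,.05,.075,.07 4072 mean [0.5332 0.2569 0.0614] mid [0.5337 0.2529 0.0585] rect [533.6 252.6] [ 46.8 119.4] 6.0 circ ((533.6248168945312, 252.99954223632812), 60.438655853271484)
```

```bash
python3 go.py .386 .328 .235 96; python3 -m jog '[{"x":0.03,"y":-0.03,"z":0,"ax":0,"ay":0,"az":0},{"x":0.055,"y":-0.06,"z":0,"ax":0,"ay":0,"az":0},{"x":0.075,"y":-0.09,"z":0,"ax":0,"ay":0,"az":0},{"x":0.085,"y":-0.12,"z":0,"ax":0,"ay":0,"az":0},{"x":0.089,"y":-0.138,"z":0,"ax":0,"ay":0,"az":0},{"x":0.089,"y":-0.142,"z":0,"ax":0,"ay":0,"az":0},{"x":0.089,"y":-0.142,"z":0,"ax":0,"ay":0,"az":0}]' -1;  python3 w.py w9 .386,.328,.142,.17,.04; python3 go.py .386 .328 .080 96
```

```text
xyz [ 0.0894 -0.1403  0.0005] a [0.31 0.05 0.06] rows 4.0 t 22.62 yaw 96.1 w 0.0689
t: 23.2
ee_pos: [0.3818, 0.3268, 0.2323]
ee_rot: [-3.14, 0.003, 1.678]
wrist_force: [-0.3, -0.1, -0.1]
width: 0.092
finger_force: 0.0
.386,.328,.142,.17,.04 1457 mean [0.3843 0.3317 0.1502] mid [0.3844 0.3309 0.1473] rect [384.4 330.8] [34.8 35. ] 4.7 circ ((384.3929443359375, 330.35186767578125), 18.183406829833984)
xyz [0.0014 0.0032 0.1528] a [-0.02  0.15  0.07] rows 3.7 t 23.25 yaw 96.1 w 0.0924
```

View pics/w9.png

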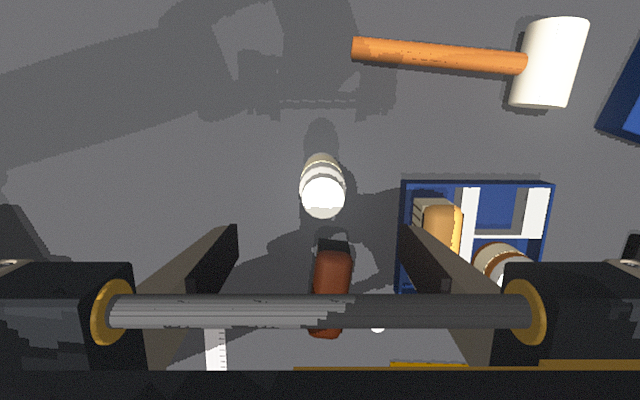

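The white-capped bottle is at (322,195), and the brush and jar are in the box at right. I'll grasp it.

```bash
python3 -m jog '[{"x":0.002,"y":0.004,"z":0.025,"ax":0,"ay":0,"az":0},{"x":0.002,"y":0.004,"z":0.06,"ax":0,"ay":0,"az":0},{"x":0.002,"y":0.004,"z":0.095,"ax":0,"ay":0,"az":0},{"x":0.002,"y":0.004,"z":0.125,"ax":0,"ay":0,"az":0},{"x":0.002,"y":0.004,"z":0.145,"ax":0,"ay":0,"az":0},{"x":0.002,"y":0.004,"z":0.152,"ax":0,"ay":0,"az":0},{"x":0.002,"y":0.004,"z":0.152,"ax":0,"ay":0,"az":0},{"x":0.002,"y":0.004,"z":0.152,"ax":0,"ay":0,"az":0}]' && python3 -m jog '[{"x":0,"y":0,"z":0,"ax":0,"ay":0,"az":0},{"x":0,"y":0,"z":0,"ax":0,"ay":0,"az":0},{"x":0,"y":0,"z":0,"ax":0,"ay":0,"az":0},{"x":0,"y":0,"z":0,"ax":0,"ay":0,"az":0},{"x":0,"y":0,"z":0,"ax":0,"ay":0,"az":0},{"x":0,"y":0,"z":0,"ax":0,"ay":0,"az":0},{"x":0,"y":0,"z":0,"ax":0,"ay":0,"az":0},{"x":0,"y":0,"z":0,"ax":0,"ay":0,"az":0},{"x":0,"y":0,"z":0,"ax":0,"ay":0,"az":0}]' 1 && python3 -m jog '[{"x":0,"y":0,"z":-0.01,"ax":0,"ay":0,"az":0},{"x":0,"y":0,"z":-0.03,"ax":0,"ay":0,"az":0},{"x":0,"y":0,"z":-0.06,"ax":0,"ay":0,"az":0},{"x":0,"y":0,"z":-0.09,"ax":0,"ay":0,"az":0},{"x":0,"y":0,"z":-0.11,"ax":0,"ay":0,"az":0},{"x":0,"y":0,"z":-0.12,"ax":0,"ay":0,"az":0},{"x":0,"y":0,"z":-0.12,"ax":0,"ay":0,"az":0}]'; python3 go.py .6107 .3054 .205 96
```

```text
t: 23.92
ee_pos: [0.3884, 0.3292, 0.0827]
ee_rot: [3.14, 0.001, 1.676]
wrist_force: [0.3, 0.2, -0.2]
width: 0.0916
finger_force: 0.0
t: 24.67
ee_pos: [0.3872, 0.3293, 0.0822]
ee_rot: [3.14, 0.002, 1.677]
wrist_force: [-0.2, -0.2, 0.6]
width: 0.0433
finger_force: 29.9
t: 25.25
ee_pos: [0.3885, 0.3302, 0.2052]
ee_rot: [3.135, -0.0, 1.677]
wrist_force: [-0.1, -0.9, -1.4]
width: 0.0434
finger_force: 29.9
xyz [-0.0481  0.2183  0.0016] a [ 0.36 -0.02  0.06] rows 5.4 t 25.25 yaw 96.1 w 0.0434
```

```bash
python3 -m jog '[{"x":-0.003,"y":0.012,"z":0,"ax":0,"ay":0,"az":0},{"x":-0.008,"y":0.035,"z":0,"ax":0,"ay":0,"az":0},{"x":-0.014,"y":0.065,"z":0,"ax":0,"ay":0,"az":0},{"x":-0.02,"y":0.095,"z":0,"ax":0,"ay":0,"az":0},{"x":-0.027,"y":0.125,"z":0,"ax":0,"ay":0,"az":0},{"x":-0.034,"y":0.155,"z":0,"ax":0,"ay":0,"az":0},{"x":-0.04,"y":0.185,"z":0,"ax":0,"ay":0,"az":0},{"x":-0.045,"y":0.205,"z":0,"ax":0,"ay":0,"az":0},{"x":-0.048,"y":0.216,"z":0,"ax":0.2,"ay":0,"az":0},{"x":-0.048,"y":0.219,"z":0,"ax":0.2,"ay":0,"az":0},{"x":-0.048,"y":0.219,"z":0,"ax":0.2,"ay":0,"az":0},{"x":-0.048,"y":0.219,"z":0,"ax":0.2,"ay":0,"az":0}]'; python3 go.py .6107 .3054 .0855 96
```

```text
t: 26.25
ee_pos: [0.609, 0.3047, 0.2008]
ee_rot: [-3.136, 0.002, 1.677]
wrist_force: [-0.6, 0.7, -1.0]
width: 0.0432
finger_force: 29.9
xyz [0.0008 0.0023 0.1153] a [-0.29  0.11  0.06] rows 2.8 t 26.25 yaw 96.1 w 0.0432
```

```bash
python3 -m jog '[{"x":0.001,"y":0.001,"z":0.02,"ax":0,"ay":0,"az":0},{"x":0.001,"y":0.001,"z":0.045,"ax":0,"ay":0,"az":0},{"x":0.001,"y":0.001,"z":0.065,"ax":0,"ay":0,"az":0},{"x":0.001,"y":0.001,"z":0.075,"ax":0,"ay":0,"az":0},{"x":0.001,"y":0.001,"z":0.08,"ax":0,"ay":0,"az":0},{"x":0.001,"y":0.001,"z":0.08,"ax":0,"ay":0,"az":0},{"x":0.001,"y":0.001,"z":0.08,"ax":0,"ay":0,"az":0}]'; python3 go.py .6107 .3054 .0855 96;python3 - <<'E'
from h import *
f=ctrl.grab_frame("scene");cv2.imwrite("pics/s4.png",cv2.resize(f["image"][170:350,330:530,::-1],None,fx=3,fy=3))
E
```

```text
t: 26.83
ee_pos: [0.611, 0.3061, 0.1238]
ee_rot: [-3.141, 0.001, 1.677]
wrist_force: [-0.5, -0.2, -0.2]
width: 0.0435
finger_force: 29.9
xyz [-0.0007 -0.0004  0.0383] a [-0.03  0.07  0.08] rows 0.9 t 26.83 yaw 96.1 w 0.0435
```

View pics/s4.png

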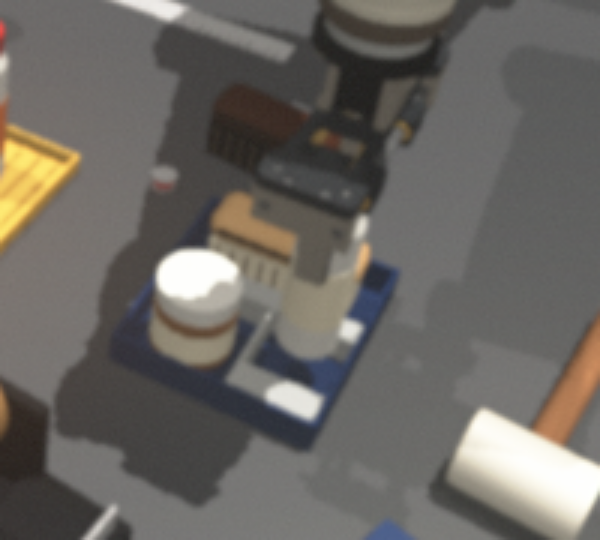

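The bottle hangs over its compartment at (310,330) and is well aligned. I'll lower it.

```bash
python3 -m jog '[{"x":0,"y":0,"z":0.012,"ax":0,"ay":0,"az":0},{"x":0,"y":0,"z":0.025,"ax":0,"ay":0,"az":0},{"x":0,"y":0,"z":0.033,"ax":0,"ay":0,"az":0},{"x":0,"y":0,"z":0.036,"ax":0,"ay":0,"az":0},{"x":0,"y":0,"z":0.036,"ax":0,"ay":0,"az":0},{"x":0,"y":0,"z":0.036,"ax":0,"ay":0,"az":0}]'; python3 -m jog '[{"x":0,"y":0,"z":0.0015,"ax":0,"ay":0,"az":0},{"x":0,"y":0,"z":0.0015,"ax":0,"ay":0,"az":0},{"x":0,"y":0,"z":0.0015,"ax":0,"ay":0,"az":0}]'; python3 -m jog '[{"x":0,"y":0,"z":0.0015,"ax":0,"ay":0,"az":0},{"x":0,"y":0,"z":0.0015,"ax":0,"ay":0,"az":0},{"x":0,"y":0,"z":0.0015,"ax":0,"ay":0,"az":0}]'
```

```text
t: 27.38
ee_pos: [0.6103, 0.3056, 0.0858]
ee_rot: [-3.138, 0.002, 1.677]
wrist_force: [-0.4, -0.4, -1.6]
width: 0.0434
finger_force: 30.0
t: 27.63
ee_pos: [0.6107, 0.3058, 0.0852]
ee_rot: [-3.14, 0.001, 1.676]
wrist_force: [-0.6, -1.1, 0.8]
width: 0.0434
finger_force: 30.0
t: 27.88
ee_pos: [0.6108, 0.3059, 0.0851]
ee_rot: [-3.14, 0.001, 1.677]
wrist_force: [-3.0, -0.4, 8.0]
width: 0.0434
finger_force: 30.0
```

```bash
python3 -m jog '[{"x":0,"y":0,"z":-0.001,"ax":0,"ay":0,"az":0},{"x":0,"y":0,"z":-0.001,"ax":0,"ay":0,"az":0},{"x":0,"y":0,"z":-0.001,"ax":0,"ay":0,"az":0},{"x":0,"y":0,"z":-0.001,"ax":0,"ay":0,"az":0},{"x":0,"y":0,"z":-0.001,"ax":0,"ay":0,"az":0},{"x":0,"y":0,"z":-0.001,"ax":0,"ay":0,"az":0}]' -1 && python3 -m jog '[{"x":0,"y":0,"z":-0.02,"ax":0,"ay":0,"az":0},{"x":0,"y":0,"z":-0.05,"ax":0,"ay":0,"az":0},{"x":0,"y":0,"z":-0.085,"ax":0,"ay":0,"az":0},{"x":0,"y":0,"z":-0.12,"ax":0,"ay":0,"az":0},{"x":0,"y":0,"z":-0.145,"ax":0,"ay":0,"az":0},{"x":0,"y":0,"z":-0.15,"ax":0,"ay":0,"az":0},{"x":0,"y":0,"z":-0.15,"ax":0,"ay":0,"az":0},{"x":0,"y":0,"z":-0.15,"ax":0,"ay":0,"az":0}]'; python3 w.py w10 .611,.305,.142,.17,.04 .632,.230,.062,.08,.035 .533,.253,.05,.075,.07; python3 - <<'E'
from h import *
f=ctrl.grab_frame("scene");cv2.imwrite("pics/s5.png",cv2.resize(f["image"][100:350,180:530,::-1],None,fx=2.2,fy=2.2))
E
```

```text
t: 28.38
ee_pos: [0.6105, 0.3057, 0.0843]
ee_rot: [-3.139, 0.002, 1.676]
wrist_force: [-0.0, -0.3, -0.4]
width: 0.0815
finger_force: 0.0
t: 29.05
ee_pos: [0.6104, 0.3058, 0.233]
ee_rot: [-3.138, 0.002, 1.676]
wrist_force: [0.4, -1.0, -0.3]
width: 0.0921
finger_force: 0.0
.611,.305,.142,.17,.04 1492 mean [0.6085 0.3084 0.153 ] mid [0.6086 0.3073 0.1488] rect [608.7 307.4] [34.6 35.4] 8.2 circ ((608.672119140625, 307.38812255859375), 17.876516342163086)
.632,.230,.062,.08,.035 2198 mean [0.6312 0.2316 0.0691] mid [0.6316 0.2295 0.0669] rect [631.4 230.1] [61.2 61. ] 59.8 circ ((631.1975708007812, 229.8065948486328), 31.24580192565918)
.533,.253,.05,.075,.07 3637 mean [0.5362 0.2612 0.0612] mid [0.5335 0.2551 0.0578] rect [533.2 255.2] [ 47.6 116. ] 6.2 circ ((535.2041625976562, 255.12176513671875), 59.421566009521484)
```

View pics/s5.png

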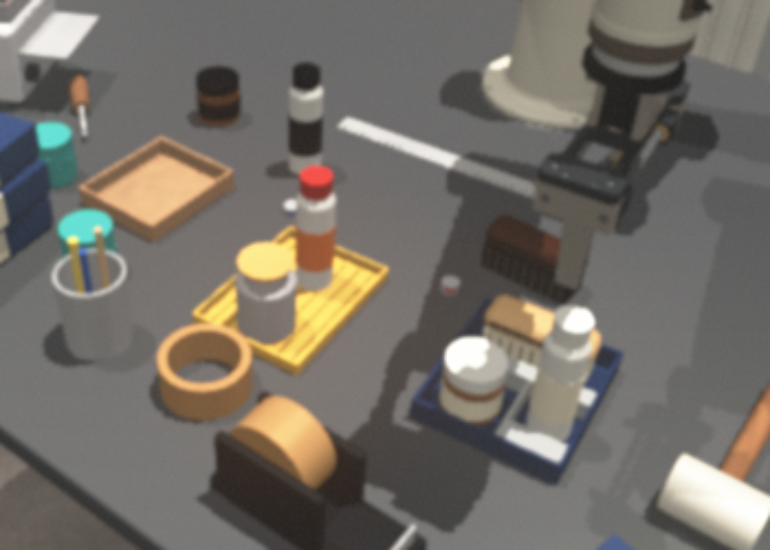

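View pics/w10.png

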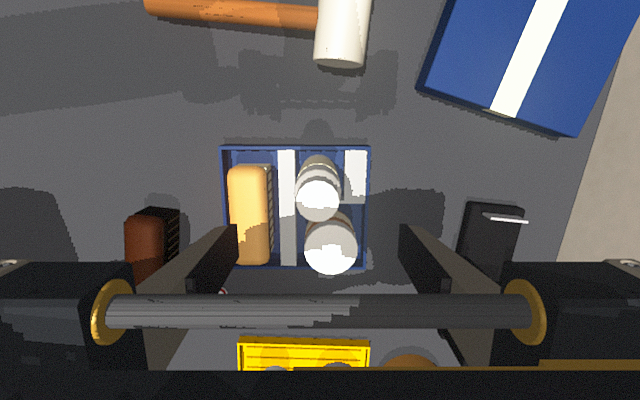

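All three items stand in their compartments: brush at (250,215), bottle at (318,190) and jar at (330,243) in the wrist view. The solvent bottle is upright on the spill tray, the look-alikes have not moved, and the gripper is clear.

```bash
python3 -c "from plant import ctrl; print(ctrl.sign_off())"
```

```text
the job is handed in; nothing more can be done
None
```

The job is handed in: the white-capped bottle, white-lidded jar and light brush are each in their own compartment of the kit box, the solvent bottle was moved upright onto the spill tray first, and the look-alikes were left where they were (about 29 s of robot time).

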